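# Free a tenoned rail from its cam clamp and show the tenon to the inspection camera

### The job

Swing the cam lever of the wooden end clamp all the way open, then take the tenoned rail out of the fixture and hold it up to the inspection camera: the tenon's end face centred on the lens and square to it, 120 mm in front of the glass, the rail in line with the camera's sloping view and the same side up as it lay (not rolled). Finish while holding it still there in the gripper, resting on nothing, with the lever left open. Do not touch the camera or its stand, and leave the other things on the bench where they are.

Things in the scene. Friction and masses are not known exactly. Their poses are not given: they have to be found in the camera images.
- rail_mid (a point): centre of the wooden rail's body (120 long x 32 wide x 48 high, about 130 g), 52 mm above the bench as it lies. x: along the rail towards the tenon; y: across the 32 mm width, where it is gripped; z up. The middle 70 mm is free on both sides for fingers down to the plate (18 above the bench); near its ends bearers carry it and low guides flank it, up to 38 above the bench
- rail_tip (a point): centre of the tenon's end face, 88 mm from rail_mid along the rail's x; the tenon is 28 long, 12 wide, 30 high, in the middle of the rail's end. Axes as rail_mid
- fixture: fixed plywood clamp fixture, plate 285 x 90 x 18 mm; origin on the bench under rail_mid as it lies; axes as the rail's. A fixed stop (top 64 above bench) stands beyond the tenon, the sliding jaw at the other end; its steel lip (top 86) overlaps the rail's top by 7 mm while clamped, so the rail cannot be lifted until the cam lever has drawn the jaw back (up to 11 mm)
- cam_pivot (a point): point on the cam lever's vertical axis, 125 mm from the fixture's origin along its -x, 80 above the bench
- lever_post (a point): grip point on the upright round wooden post (18 diameter, from 50 to 106 above the bench) at the end of the cam lever, 85 above the bench, 90 mm from the pivot axis; the lever's arm is under it (top at 54)
- cam_lever (a joint): angle of the cam lever (rad): 0 clamped (handle along the fixture's +y), growing as it swings in the level plane, counter-clockwise from above, to its stop at 1.75 (fully open). Friction holds it where it is left; about 3 N at the post moves it. The jaw draws back 6.5 mm per rad
- cam_head: inspection camera head: black 46 mm box, short round lens, white ring 54 diameter; lens 250 to 310 above the bench (varies). Origin: centre of the lens glass; it looks along its -x, 25 degrees downwards, towards the robot; its y is level. Right pose: rail axes parallel to this head's axes, rail_tip at (-120, 0, 0) mm in this frame. Not to be touched
- cam_stand: the camera's fixed stand, round foot 110 diameter with a mast 350 high, 16 diameter; origin on the bench straight under the lens; the mast stands 100 mm behind that, along +x. Not to be touched
- mallet: bystander: rubber-headed mallet, about 260 long, lying (mm); origin at its underside; leave it alone
- glue: bystander: white glue bottle, 60 diameter, 170 high, upright (mm); origin at its underside; leave it alone
- tape: bystander: tape measure case, 70 x 40 x 62 (mm); origin at its underside; leave it alone
- square: bystander: try square, wooden stock 110 long with a steel blade 150 long, lying (mm); origin at its underside; leave it alone
- offcut: bystander: plain wooden offcut without a tenon, 110 x 48 x 32 high, lying (mm); origin at its underside; leave it alone
- jar: bystander: amber jar with a steel cap, 70 diameter, 85 high (mm); origin at its underside; leave it alone
- chisel: bystander: screwdriver with a wooden handle, 200 long, lying (mm); origin at its underside; leave it alone

How it is judged:
On the way, in this order (a step that is already met when the one before it is completed fails the run):
1. the cam lever is swung open while the rail still lies in the fixture (value of joint cam_lever above 1.4 rad and distance between rail_mid and fixture below 0.062 m and z of rail_mid in the frame of fixture below 0.058 m), for 0.2 s.
2. the rail is lifted clear of the fixture in the gripper (height (world z) of rail_mid above 0.11 m and contact force between rail and the fingers above 1 N and contact force between rail and fixture below 0.1 N), for 0.2 s.
At the end, for the whole second after the job is handed in: Gripper holds the rail still in the air (middle over 110 mm up), touching neither fixture nor camera; tenon end 100-140 mm before the lens, within 15 mm of its axis in y and z; rail within 0.17 rad of the lens axis, roll within 0.2 rad, top up; lever beyond 1.4 rad (all of step 2 and value of joint cam_lever above 1.4 rad and x of rail_tip in the frame of cam_head between -0.14 and -0.1 m and y of rail_tip in the frame of cam_head between -0.015 and 0.015 m and z of rail_tip in the frame of cam_head between -0.015 and 0.015 m and x of rail_mid in the frame of cam_head below -0.17 m and angle between the x axis of rail_mid and the x axis of cam_head, either way round below 0.17 rad and angle between the z axis of rail_mid and the z axis of cam_head, either way round below 0.2 rad and angle between rail_mid's own z axis and vertical below 1 rad and contact force between rail and cam_stand below 0.1 N and linear speed of rail below 0.03 m/s); the arm keeps its last pose, push and grip.
It fails at once if the camera or its stand is touched (contact force between any of the arm, the fingers, rail and cam_stand above 1 N).
It fails at once if a bystander is moved by more than 25 mm (distance of any of mallet, glue, tape, square, offcut, jar, chisel from where it was at the start of the episode above 0.025 m).
It also fails if it takes over 51 s, if anything falls off the work surface, if the arm or the gripper's body presses on something with over 40 N, if the wrist force passes 120 N, or if a joint passes its speed limit or range.

### The arm

A 6-joint arm with a two-finger parallel gripper is mounted at the origin on the work surface. World frame = base frame: x ahead of the robot, y to its left, z up, the work surface at z = 0. Lengths are in m, angles in rad, forces in N, time in s.
With the tool pointing down it reaches from about 0.25 to 0.8 m from the base axis. Payload 8.5 kg.
Tool frame: the origin (TCP) lies at the very end of the fingers, on their centre line; the grasp point (between the pads) lies 19 mm behind it; x points along the fingers, y is the direction in which the jaws open and shut, and the axes are right-handed (so a half turn about x gives the same grasp; the last joint's range is limited). The gripper opens to 85 mm and grips with 20 to 120 N. Pads are 22 mm wide; open, the fingers measure 114 mm over their backs; the gripper's body (76 mm by 85 mm) begins 54 mm behind the grasp point. The pads swing forward as they close: fully open they stand 13 mm farther back than shut.
Start: joints at [-1.17, 0.238, -0.013, 1.319, 0, 1.571], TCP at [0.205, -0.483, 0.231] pointing down, gripper open.
Joint ranges: [-2.66, 2.66], [-1.03, 1.9], [-1.14, 1.46], [-1.82, 2.27], [-1.45, 1.34], [-3.14, 3.14]. Speed limits (rad/s): [2.22, 2.22, 2.79, 3.14, 3.14, 3.14].

### API

Orientations are given as a unit quaternion [w, x, y, z].
In Python, from bench import manip gives the robot as it stands.
- The arm moves only by the tool drive_tool, never from a script. Its argument "rows" is a list of rows, each a list of 7 numbers: the gripper command: -1 is fully open, 1 is shut, values between are in proportion, then the shift along the tool's x, y, z in mm, then the turn, a rotation vector about the tool's x, y, z in rad. In form: [[hand, tx, ty, tz, rx, ry, rz], ...]. A call has 1 to 5 rows; each row is the pose to reach, as a shift and turn from the pose measured when the call began, along the tool's axes at that moment; what a row does not reach only later rows make up. A row lasts 1/8 s, in which the tool goes at most 62.5 mm and 10.7 degrees, less where a joint would pass 70% of its speed; a pose out of reach is approached as far as the arm can. A call with a gripper value outside its range is refused whole. The fingers move at their own pace and stop on an object; the grip force is fixed at half the most. Time passes only in rows, so rows that repeat a pose let the fingers close. It gives the time, the measured TCP pose, the force and the opening at its end, in the units of the state.
- manip.get_obs(): the state, without advancing time (a new reading comes with each control period).
- manip.get_image(name): name is "side" or "top"; returns the picture (384x512x3 uint8, red, green, blue); there is no depth.
- manip.camera_params(name): a dict with "fx", "fy", "cx", "cy" (pixels), "eye" and "attitude" of the camera in the world. Camera axes: x right, y down, z forward; pixel columns grow to the right and rows downward; lengths in m; the calibration is good to about 2 mm. A picture is of the moment at which its call begins. camera_params takes no time and is no camera call.
- manip.job_done(): hands the job in, once; it reports no verdict.
The state is a dict: "time_s": time; "joints": joint angles; "qvel": joint speeds; "effort": joint torques, N m; "ee_pos": TCP position; "eef_rot": TCP orientation; "force": force on the tool from outside, world axes, zero at the start; "moment": the same for the moment, N m; "grip_width": finger opening in m.
Only numpy, scipy, OpenCV 4.12 (cv2) and the standard library are available. Lean on these libraries where they do the work, as an engineer would, in place of code of your own. Each camera call takes 0.05 s, during which the arm holds its last target.

## Working session

There is one attempt and no reset: what is moved stays moved. The work goes in short steps, Python scripts to look and compute and a tool call to move; the robot and the scene stay as the last step left them, time stands still between calls to the robot, and variables do not carry over. Pictures are saved under pics/ and viewed, and the job is handed in when it is done.

Besides the shell and the picture viewer there is one more tool, called after ">>>" as a command line: name --pt "numbers of a row" for each row, then --argument value for the rest. drive_tool: Moves the arm, as the interface text tells. Its arguments: {"type":"object","properties":{"rows":{"type":"array"}},"required":["rows"]}

```bash
mkdir -p pics; ls; python3 - <<'E'
from bench import manip
import cv2
print(manip.get_obs())
for n in("side","top"):
    p=manip.camera_params(n);print(n,p)
    cv2.imwrite(f"pics/{n}0.png",cv2.cvtColor(manip.get_image(n),cv2.COLOR_RGB2BGR))
E
```

```text
pics
{'time_s': 0.0, 'joints': array([-1.17000989e+00,  2.38764531e-01, -1.42483691e-02,  1.31918341e+00,
        9.93624142e-06,  1.57079277e+00]), 'qvel': array([-0.00142422,  0.00022671,  0.00034294, -0.00129904, -0.00109073,
       -0.00035865]), 'effort': array([-1.28813863e-03, -5.38773644e+01,  3.46441090e+01,  1.81689084e-02,
       -1.87600308e-04,  7.90810020e-06]), 'ee_pos': array([ 0.20466924, -0.48302101,  0.23068843]), 'eef_rot': array([-0.14026836, -0.69286093, -0.14123988,  0.69305109]), 'force': array([-0.21548435,  0.40853582, -0.23295061]), 'moment': array([-0.01100162,  0.01846701, -0.01894809]), 'grip_width': 0.08547182749464234}
side {'fx': 460.96070716892154, 'fy': 460.96070716892154, 'cx': 252.08508478277687, 'cy': 185.6576696248008, 'eye': array([0.13742946, 0.73815618, 1.20721022]), 'attitude': array([ 0.08158886, -0.22698803,  0.91055062, -0.33573391])}
top {'fx': 433.35509462608246, 'fy': 433.35509462608246, 'cx': 256.356261183267, 'cy': 196.68032218198385, 'eye': array([ 0.43730185, -0.03474185,  1.77698679]), 'attitude': array([-0.02303329,  0.70991136, -0.70344599,  0.02567238])}
```

View pics/side0.png

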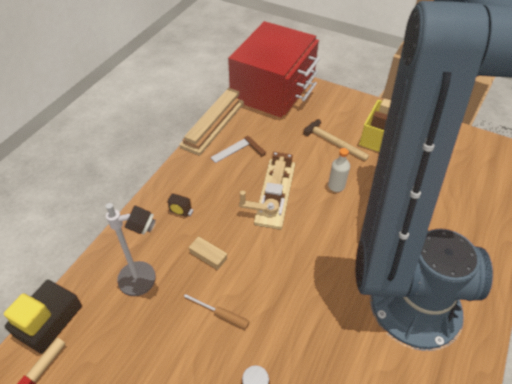

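View pics/top0.png

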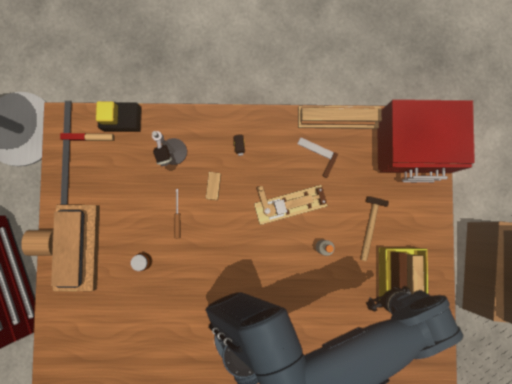

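The side view shows the fixture around (270,195), with the lever post near (243,200) and the camera head near (140,220). In the top view the fixture is at about (290,205) and the camera at (165,150). I'll zoom in on both.

```bash
cat > h.py <<'E'
import numpy as np,cv2
from scipy.spatial.transform import Rotation as R
from bench import manip
P={n:manip.camera_params(n) for n in("side","top")}
def rot(q): return R.from_quat([q[1],q[2],q[3],q[0]]).as_matrix()
def ray(n,u,v):
    p=P[n];d=np.array([(u-p['cx'])/p['fx'],(v-p['cy'])/p['fy'],1.]);return p['eye'],rot(p['attitude'])@d
def plane(n,u,v,z):
    e,d=ray(n,u,v);return e+d*(z-e[2])/d[2]
def proj(n,X):
    p=P[n];c=rot(p['attitude']).T@(np.asarray(X)-p['eye']);return np.array([p['fx']*c[0]/c[2]+p['cx'],p['fy']*c[1]/c[2]+p['cy']])
def tri(a,b):
    (e1,d1),(e2,d2)=ray('side',*a),ray('top',*b)
    d1=d1/np.linalg.norm(d1);d2=d2/np.linalg.norm(d2)
    s=np.linalg.lstsq(np.stack([d1,-d2],1),e2-e1,rcond=None)[0]
    p,q=e1+s[0]*d1,e2+s[1]*d2
    return (p+q)/2,np.linalg.norm(p-q)
def crop(img,x0,y0,w,h,k,out):
    c=img[y0:y0+h,x0:x0+w];c=cv2.resize(c,None,fx=k,fy=k,interpolation=cv2.INTER_CUBIC)
    for i in range(0,w,10): cv2.putText(c,str(x0+i),(i*k,8),0,.3,(0,0,255),1);cv2.line(c,(i*k,10),(i*k,16),(0,0,255),1)
    for i in range(0,h,10): cv2.putText(c,str(y0+i),(0,i*k+4),0,.3,(0,0,255),1)
    cv2.imwrite(out,c)
E
python3 - <<'E'
from h import *
s=cv2.imread('pics/side0.png');t=cv2.imread('pics/top0.png')
crop(s,225,145,80,90,6,'pics/s_fix.png')
crop(t,245,175,90,55,8,'pics/t_fix.png')
crop(s,95,195,75,105,5,'pics/s_cam.png')
crop(t,140,120,60,50,9,'pics/t_cam.png')
E
```

```text
(no output)
```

View pics/s_fix.png

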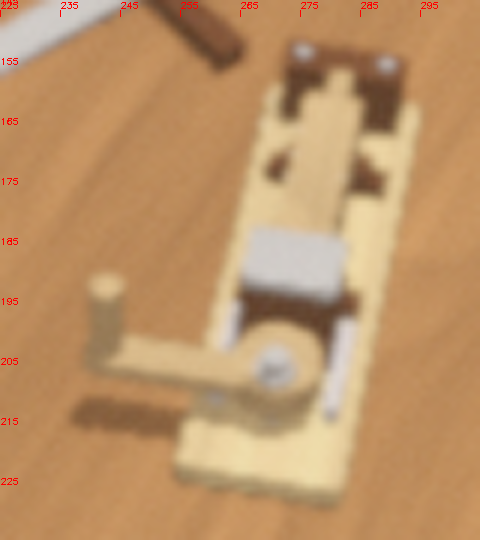

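View pics/t_fix.png

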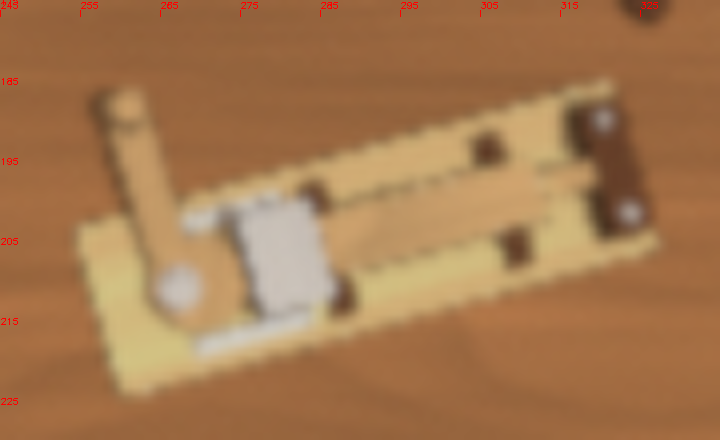

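View pics/s_cam.png

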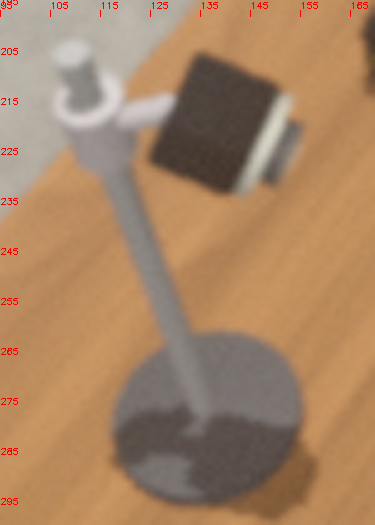

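View pics/t_cam.png

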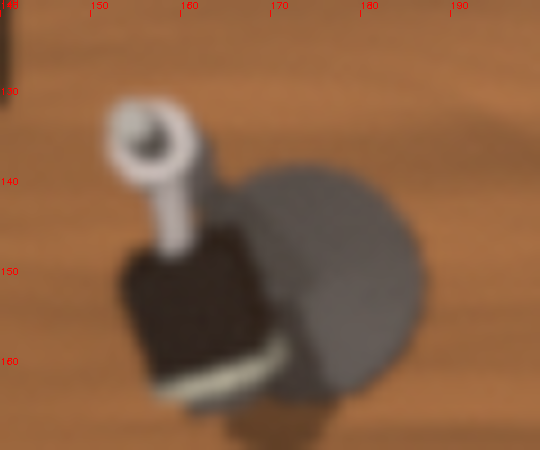

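```bash
python3 - <<'E'
from h import *
np.set_printoptions(precision=4,suppress=True)
T=lambda x,y:(245+x/8-.44,175+y/8-.44)
S=lambda x,y:(225+x/6-.42,145+y/6-.42)
C=lambda x,y:(140+x/9-.44,120+y/9-.44)
D=lambda x,y:(95+x/5-.4,195+y/5-.4)
q=[plane('top',*T(*c),.018) for c in((78,228),(612,84),(658,243),(122,390))]
print('plate',np.array(q),np.mean(q,0))
for k,a,b in [('post',S(107,285),T(126,102)),('pivot',S(274,367),T(180,287)),('screwL',S(304,50),T(603,118)),('screwR',S(388,63),T(630,212)),
 ('tenontip',S(345,72),T(592,174)),('shoulderL',S(305,95),T(536,165)),('shoulderR',S(362,97),T(548,218))]:
    print(k,*tri(a,b))
for k,a,b in[('foot',D(207,417),C(335,280)),('mastTop',D(72,53),C(132,120)),('collar',D(88,103),C(152,142)),
  ('headTL',D(202,53),C(0,0))]: 
    print(k,*tri(a,b))
print('foot plane',plane('side',*D(207,417),.012),plane('top',*C(335,280),.012))
print(proj('top',(0.5,0,0)),proj('top',(.5,.2,0)))
E
```

```text
plate [[ 0.5326 -0.0327  0.018 ]
 [ 0.6087 -0.3042  0.018 ]
 [ 0.5277 -0.3275  0.018 ]
 [ 0.4507 -0.0557  0.018 ]] [ 0.5299 -0.18    0.018 ]
post [ 0.5884 -0.0558  0.105 ] 0.001901258422547051
pivot [ 0.5022 -0.0834  0.0567] 0.001015448906639736
screwL [ 0.5873 -0.2923  0.0661] 0.0006167457469503403
screwR [ 0.5405 -0.3057  0.0659] 2.816988313882877e-06
tenontip [ 0.559  -0.2869  0.0667] 0.0001995535295562943
shoulderL [ 0.5662 -0.2572  0.0711] 0.006991543113136616
shoulderR [ 0.537  -0.2632  0.0788] 0.001323414261147306
foot [ 0.7536  0.2951 -0.0165] 0.007054305129246108
mastTop [0.746  0.3028 0.3488] 0.00017003578119786653
collar [0.7459 0.3041 0.311 ] 0.000642098255925203
headTL [0.7256 0.3117 0.3923] 0.11651478880828758
foot plane [0.7426 0.3068 0.012 ] [0.7456 0.2879 0.012 ]
[246.2689 211.1728] [197.4737 210.7263]
```

The rail centre comes out near (0.535,-0.203) with yaw about -74°, and the mast near (0.746,0.303). Next I'll measure the camera head more closely.

```bash
python3 - <<'E'
from h import *
s=cv2.imread('pics/side0.png');t=cv2.imread('pics/top0.png')
crop(s,122,200,36,38,16,'pics/s_cam2.png')
crop(t,148,128,30,40,15,'pics/t_cam2.png')
E
```

```text
(no output)
```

View pics/s_cam2.png

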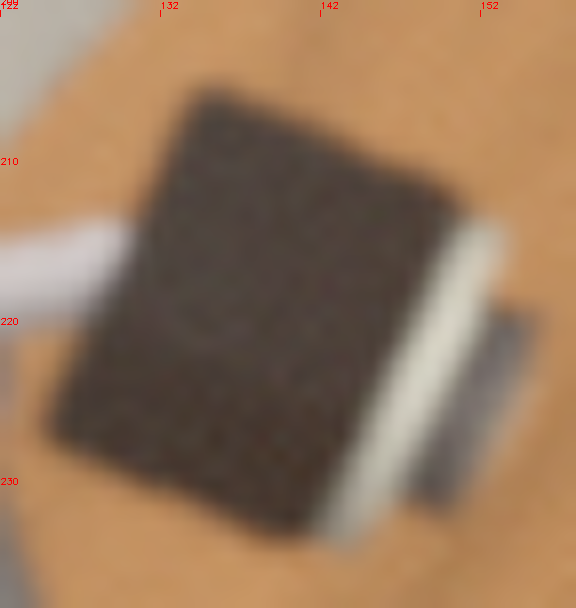

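View pics/t_cam2.png

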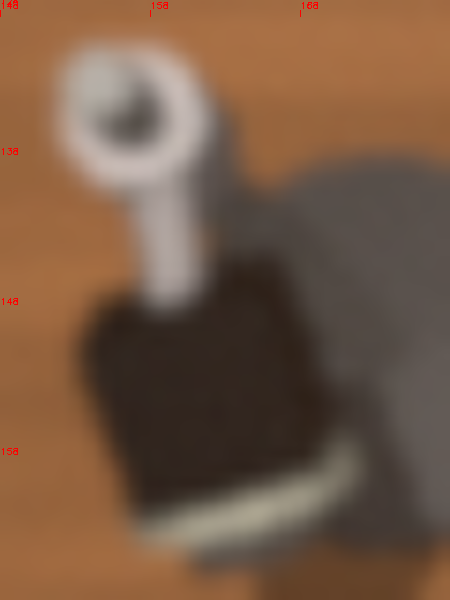

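```bash
python3 - <<'E'
from h import *
np.set_printoptions(precision=4,suppress=True)
T=lambda x,y:(148+x/15-.47,128+y/15-.47)
S=lambda x,y:(122+x/16-.47,200+y/16-.47)
rc,e=tri(S(408,385),T(247,487));print('ring c',rc,e)
a=plane('top',*T(140,525),rc[2]);b=plane('top',*T(355,450),rc[2]);d=a-b;print(np.linalg.norm(d),'yaw',np.degrees(np.arctan2(-d[0],d[1])))
m=np.array([.746,.3035]);v=m-rc[:2];print('to mast',np.linalg.norm(v),np.degrees(np.arctan2(v[1],v[0])))
for sgn in (20,24,28,32):
  for h in (.26,.28,.30):
    y=np.radians(sgn);L=np.r_[m-.1*np.array([np.cos(y),np.sin(y)]),h]
    Rm=R.from_euler('ZY',[y,-np.radians(25)]).as_matrix()
    print(sgn,h,proj('side',L),proj('top',L), 'ring',[tuple(proj(n,L+Rm@np.array([.018,s*.027,0])).round(1)) for n in('top','side') for s in(1,-1)])
print('meas glass side',S(490,415),'ring top ends',T(140,525),T(355,450),'ring side ends',S(490,225),S(340,540))
E
```

```text
ring c [0.6632 0.2789 0.2995] 0.0012456560951888804
0.05191600267712997 yaw 20.034130962155185
to mast 0.08642042213616297 16.549099289625282
20 0.26 [155.9465 231.8799] [168.8902 164.72  ] ring [(np.float64(159.7), np.float64(162.6)), (np.float64(174.3), np.float64(157.5)), (np.float64(145.9), np.float64(238.4)), (np.float64(152.1), np.float64(220.6))]
20 0.28 [154.6825 227.2124] [167.7556 163.9012] ring [(np.float64(158.4), np.float64(161.8)), (np.float64(173.2), np.float64(156.6)), (np.float64(144.5), np.float64(233.7)), (np.float64(150.8), np.float64(215.8))]
20 0.3 [153.3839 222.4174] [166.5905 163.0603] ring [(np.float64(157.1), np.float64(160.9)), (np.float64(172.1), np.float64(155.7)), (np.float64(143.1), np.float64(228.9)), (np.float64(149.4), np.float64(210.9))]
24 0.26 [156.6114 229.5806] [170.7446 164.0012] ring [(np.float64(161.4), np.float64(162.5)), (np.float64(175.6), np.float64(156.4)), (np.float64(147.3), np.float64(236.5)), (np.float64(151.9), np.float64(218.7))]
24 0.28 [155.3614 224.9008] [169.6347 163.1729] ring [(np.float64(160.2), np.float64(161.6)), (np.float
[... 1065 characters left out ...]
oat64(178.1), np.float64(154.0)), (np.float64(149.5), np.float64(232.5)), (np.float64(151.1), np.float64(215.0))]
32 0.28 [156.1182 220.3093] [173.2201 161.3389] ring [(np.float64(163.7), np.float64(161.1)), (np.float64(177.1), np.float64(153.0)), (np.float64(148.2), np.float64(227.8)), (np.float64(149.8), np.float64(210.2))]
32 0.3 [154.8546 215.4788] [172.1288 160.4641] ring [(np.float64(162.5), np.float64(160.2)), (np.float64(176.1), np.float64(152.0)), (np.float64(146.8), np.float64(223.0)), (np.float64(148.4), np.float64(205.2))]
meas glass side (152.155, 225.4675) ring top ends (156.86333333333334, 162.53) (171.19666666666666, 157.53) ring side ends (152.155, 213.5925) (142.78, 233.28)
```

```bash
cat >> h.py <<'E'
def tool():
    o=manip.get_obs();return o,np.array(o['ee_pos']),rot(o['eef_rot'])
def delta(pos,Rm):
    "shift mm in tool axes and rotvec from present pose to goal"
    o,p,Q=tool();return np.r_[(Q.T@(np.asarray(pos)-p))*1000,R.from_matrix(Q.T@Rm).as_rotvec()].round(3)
def down(h): # tool x down, tool y heading h deg
    a=np.radians(h);y=np.array([np.cos(a),np.sin(a),0]);x=np.array([0,0,-1.]);return np.stack([x,y,np.cross(x,y)],1)
E
python3 - <<'E'
from h import *
np.set_printoptions(precision=3,suppress=True)
o,p,Q=tool();print(p,Q,np.degrees(np.arctan2(Q[1,1],Q[0,1])))
for h in(106,-74): print(delta((.588,-.057,.18),down(h)))
E
```

```text
[ 0.205 -0.483  0.231] [[-0.     0.39  -0.921]
 [ 0.001 -0.921 -0.39 ]
 [-1.    -0.001 -0.   ]] -67.03399796076056
[  51.062 -242.665 -519.151   -3.02    -0.002    0.   ]
[  51.062 -242.665 -519.151    0.122    0.       0.001]
```

>>> drive_tool --pt "0.3 -30 0 -60 0 0 0" --pt "0.3 -30 -40 -120 0 0 0" --pt "0.3 -30 -70 -180 0.05 0 0" --pt "0.3 -30 -100 -240 0.1 0 0" --pt "0.3 -30 -130 -300 0.12 0 0"

```text
time_s: 0.72
ee_pos: [0.4138, -0.2649, 0.2608]
eef_rot: [-0.098, -0.7, -0.099, 0.7]
force: [0.9, -0.9, 0.5]
grip_width: 0.0297
```

```bash
python3 - <<'E'
from h import *
o,p,Q=tool();print(p,o['joints'],o['grip_width'],np.degrees(np.arctan2(Q[1,1],Q[0,1])))
print(delta((.588,-.057,.16),down(-74)),delta((.588,-.057,.26),down(-74)))
E
```

```text
[ 0.41382317 -0.2648951   0.26078165] [-5.69835806e-01  1.72702627e-01 -2.32110539e-02  1.37602128e+00
  7.04445032e-04  2.29233836e+00] 0.029691134608655616 -73.99053132558566
[ 1.00932e+02 -1.51662e+02 -2.24781e+02  0.00000e+00  0.00000e+00
  1.00000e-03] [ 9.32000e-01 -1.51794e+02 -2.24758e+02  0.00000e+00  0.00000e+00
  1.00000e-03]
```

>>> drive_tool --pt "0.3 0 -38 -56 0 0 0" --pt "0.3 0 -76 -112 0 0 0" --pt "0.3 10 -114 -168 0 0 0" --pt "0.3 50 -151 -225 0 0 0" --pt "0.3 100 -151 -225 0 0 0"

```text
time_s: 1.35
ee_pos: [0.5892, -0.0579, 0.169]
eef_rot: [0.099, 0.702, 0.1, -0.699]
force: [0.1, -1.5, 0.3]
grip_width: 0.0296
```

>>> drive_tool --pt "0.3 4 0 0 0 0 0" --pt "0.3 4 0 0 0 0 0"

```text
time_s: 1.6
ee_pos: [0.5889, -0.0582, 0.1655]
eef_rot: [0.099, 0.701, 0.1, -0.699]
force: [-0.4, -0.6, 0.5]
grip_width: 0.0299
```

```bash
python3 - <<'E'
from h import *
o,p,Q=tool();print(p,o['joints'],o['grip_width'],o['force'])
print(delta((.588,-.057,.064),down(-74)))
for n in("side","top"): cv2.imwrite(f"pics/{n}1.png",cv2.cvtColor(manip.get_image(n),cv2.COLOR_RGB2BGR))
crop(cv2.imread('pics/side1.png'),205,120,90,100,6,'pics/s1.png')
crop(cv2.imread('pics/top1.png'),225,150,90,70,8,'pics/t1.png')
E
```

```text
[ 0.58893205 -0.05820339  0.1655395 ] [-9.91115270e-02  3.76948444e-01  1.69414606e-02  1.20742260e+00
  1.16260313e-03  2.76031907e+00] 0.029947430120295097 [-0.43877328 -0.56227694  0.53812045]
[ 1.01537e+02 -1.43300e+00  9.21000e-01  3.00000e-03 -4.00000e-03
 -0.00000e+00]
```

View pics/s1.png

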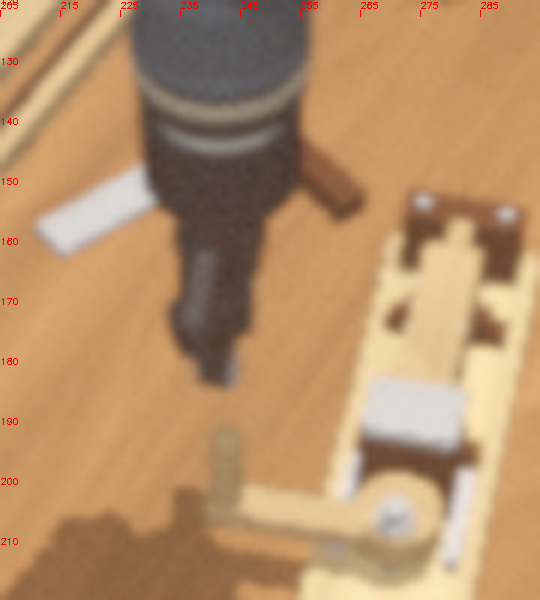

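The fingertips at (241,183) sit right above the post top at (242,191). I'll open slightly and go down around it.

>>> drive_tool --pt "0.12 0 -1 1 0 0 0" --pt "0.12 40 -1 1 0 0 0" --pt "0.12 70 -1 1 0 0 0" --pt "0.12 90 -1 1 0 0 0" --pt "0.12 102 -1 1 0 0 0"

```text
time_s: 2.33
ee_pos: [0.5889, -0.0588, 0.0652]
eef_rot: [0.099, 0.703, 0.098, -0.698]
force: [0.0, -0.4, -0.1]
grip_width: 0.0378
```

```bash
cat > arc.py <<'E'
from h import *
import sys
# lever arc waypoints: tool centre angles offset from start
np.set_printoptions(suppress=True)
piv=np.array([.5022,-.0834]);
o,p,Q=tool();print(p,o['force'],o['grip_width'],o['joints'])
v=p[:2]-piv;print('r',np.linalg.norm(v),'ang',np.degrees(np.arctan2(v[1],v[0])))
h0=np.degrees(np.arctan2(Q[1,1],Q[0,1]))
for t in eval(sys.argv[1]):
    a=np.radians(t);q=np.r_[piv+.09*np.array([np.cos(a),np.sin(a)]),.064]
    print(t,delta(q,down(t-90)))
E
python3 arc.py "[20,29,38,47,56,65]"
```

```text
[ 0.58892583 -0.05877435  0.06518598] [ 0.04570065 -0.35857489 -0.09299812] 0.03784062093345305 [-0.10007064  0.44497781 -0.14889749  0.96992852  0.00115894  2.76157374]
r 0.09015426911907637 ang 15.851805089383408
20 [ 1.174 -6.513  0.377 -0.069 -0.007 -0.002]
29 [  1.138 -20.482   2.454  -0.226  -0.007  -0.002]
38 [  1.088 -33.954   6.692  -0.383  -0.007  -0.003]
47 [  1.025 -46.597  12.984  -0.54   -0.006  -0.003]
56 [  0.951 -58.101  21.177  -0.697  -0.006  -0.004]
65 [  0.867 -68.18   31.068  -0.855  -0.006  -0.004]
```

>>> drive_tool --pt "0.12 1 -6.5 0.5 -0.07 0 0" --pt "0.12 1 -20.5 2.5 -0.226 0 0" --pt "0.12 1 -34 6.7 -0.383 0 0" --pt "0.12 1 -46.5 13 -0.54 0 0" --pt "0.12 1 -58 21 -0.697 0 0"

```text
time_s: 2.95
ee_pos: [0.5536, -0.0093, 0.0651]
eef_rot: [0.335, 0.627, 0.331, -0.621]
force: [1.0, -2.3, -1.2]
grip_width: 0.0375
```

```bash
python3 arc.py "[65,74,83,92,101]"
```

```text
[ 0.55358159 -0.0093306   0.0651143 ] [ 1.0080552  -2.26284354 -1.24199573] 0.037529046480591195 [-0.01665533  0.38579308 -0.24874499  0.9264523  -0.00035739  2.14363752]
r 0.09014623696793835 ang 55.25114152360906
65 [  0.98  -15.271   1.192  -0.153  -0.004  -0.009]
74 [  0.847 -29.016   4.435  -0.31   -0.004  -0.009]
83 [  0.71  -42.084   9.788  -0.467  -0.003  -0.009]
92 [  0.572 -54.153  17.119  -0.624  -0.002  -0.01 ]
101 [  0.435 -64.928  26.249  -0.781  -0.001  -0.01 ]
```

>>> drive_tool --pt "0.12 0.5 -15 1 -0.153 0 0" --pt "0.12 0.5 -29 4.5 -0.31 0 0" --pt "0.12 0.5 -42 10 -0.467 0 0" --pt "0.12 0.5 -54 17 -0.624 0 0" --pt "0.12 0.5 -65 26 -0.78 0 0"

```text
time_s: 3.58
ee_pos: [0.4867, 0.0051, 0.0655]
eef_rot: [0.55, 0.452, 0.542, -0.446]
force: [3.1, -1.1, 1.0]
grip_width: 0.0376
```

```bash
python3 arc.py "[110,116,120,124]"; python3 - <<'E'
from h import *
for n in("side","top"): cv2.imwrite(f"pics/{n}2.png",cv2.cvtColor(manip.get_image(n),cv2.COLOR_RGB2BGR))
crop(cv2.imread('pics/side2.png'),225,145,90,90,6,'pics/s2.png')
E
```

```text
[0.48671123 0.00511103 0.06551307] [ 3.10708501 -1.09686903  1.01439275] 0.03760354583926867 [ 0.01076476  0.28232691 -0.41034076  0.8637409  -0.00041884  1.38612783]
r 0.08985601734419014 ang 99.92583047556907
110 [  1.294 -15.787   0.89   -0.154   0.004  -0.014]
116 [  1.17  -25.007   2.817  -0.258   0.005  -0.014]
120 [  1.091 -31.02    4.633  -0.328   0.005  -0.013]
124 [  1.015 -36.892   6.864  -0.398   0.006  -0.013]
```

View pics/s2.png

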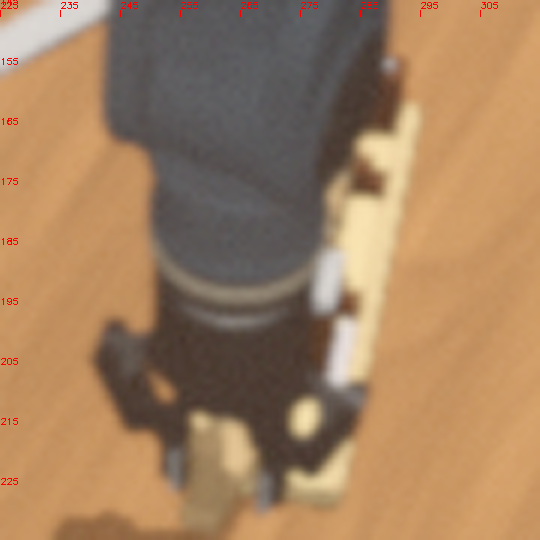

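The post sits between the fingers at about (258,222) and the trailing finger is pushing it. I'll carry on to the stop.

>>> drive_tool --pt "0.12 1 -16 1 -0.154 0 0" --pt "0.12 1 -25 3 -0.258 0 0" --pt "0.12 1 -31 4.6 -0.328 0 0" --pt "0.12 1 -31 4.6 -0.328 0 0"

```text
time_s: 4.18
ee_pos: [0.4564, -0.0058, 0.0646]
eef_rot: [0.615, 0.358, 0.607, -0.354]
force: [0.7, 0.8, 0.3]
grip_width: 0.0373
```

>>> drive_tool --pt "0.12 0 -2 0 -0.02 0 0" --pt "0.12 0 -4 0.3 -0.04 0 0" --pt "0.12 0 -4 0.3 -0.04 0 0"

```text
time_s: 4.55
ee_pos: [0.454, -0.0076, 0.0648]
eef_rot: [0.623, 0.346, 0.613, -0.341]
force: [4.8, 3.6, -0.9]
grip_width: 0.0377
```

>>> drive_tool --pt "0.12 0 -3 0 -0.02 0 0" --pt "0.12 0 -3 0 -0.02 0 0"

```text
time_s: 4.8
ee_pos: [0.4541, -0.0081, 0.065]
eef_rot: [0.627, 0.341, 0.616, -0.333]
force: [12.6, 8.5, -9.5]
grip_width: 0.0376
```

```bash
python3 arc.py "[121]"
```

```text
[ 0.45409555 -0.00806945  0.06498791] [12.62079346  8.46415255 -9.46643605] 0.0375835660899202 [-0.02016147  0.23041293 -0.48773523  0.83325927  0.00354238  0.9740353 ]
r 0.08937969162022802 ang 122.56141657174652
121 [ 1.027  2.439 -0.574  0.036  0.008 -0.018]
```

The lever is hard against its stop: the force rose to 15 N with no further motion. I'll back off, rise and move over the rail.

>>> drive_tool --pt "0.12 0 6 0 0 0 0" --pt "0.12 0 6 0 0 0 0" --pt "0.12 -50 6 0 0 0 0" --pt "0.12 -100 6 0 0 0 0" --pt "-0.2 -130 6 0 0 0 0"

```text
time_s: 5.42
ee_pos: [0.4565, -0.0055, 0.1973]
eef_rot: [0.627, 0.342, 0.615, -0.333]
force: [0.4, -0.1, -0.2]
grip_width: 0.0512
```

```bash
python3 - <<'E'
from h import *
o,p,Q=tool();print(p,o['joints'],o['grip_width'],o['force'])
print(delta((.5355,-.203,.19),down(15.8)))
for n in("side","top"): cv2.imwrite(f"pics/{n}3.png",cv2.cvtColor(manip.get_image(n),cv2.COLOR_RGB2BGR))
crop(cv2.imread('pics/side3.png'),225,145,90,100,6,'pics/s3.png')
crop(cv2.imread('pics/top3.png'),235,165,100,70,8,'pics/t3.png')
E
```

```text
[ 0.45652776 -0.00547931  0.19727594] [-0.01397921  0.12100454 -0.25050577  1.17860528  0.00294301  0.98055143] 0.05121822398622626 [ 0.40890583 -0.14534645 -0.24581236]
[ 8.38600e+00 -4.15640e+01  2.08581e+02  3.01000e-01  6.00000e-03
 -2.00000e-02]
```

View pics/s3.png

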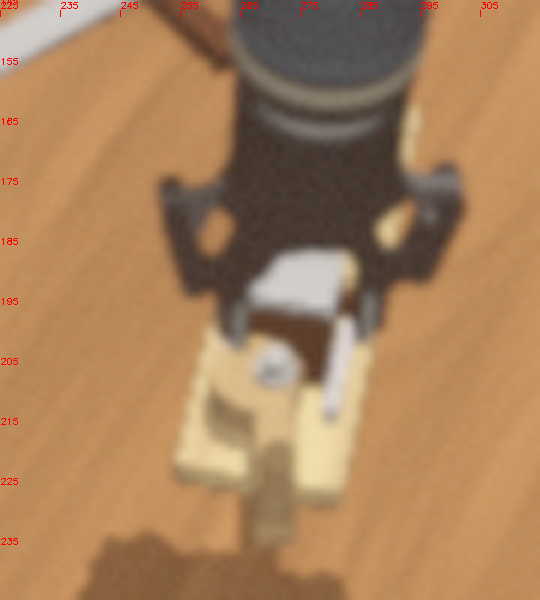

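View pics/t3.png

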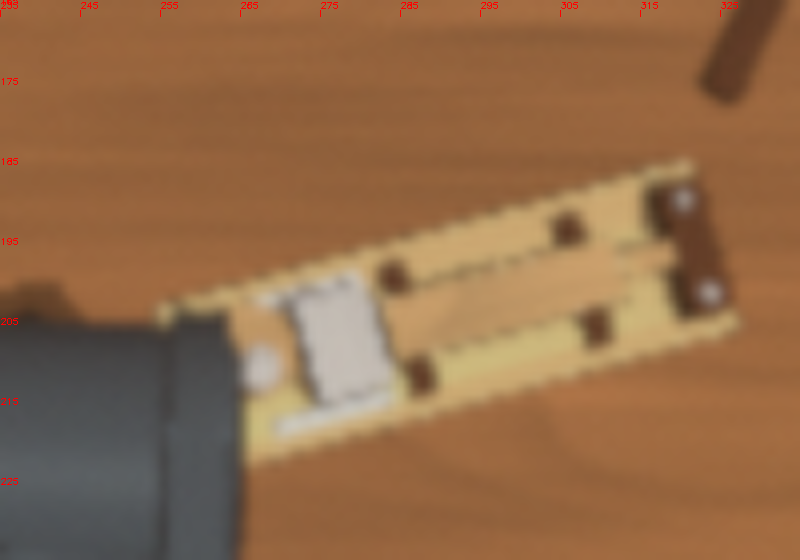

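The lever is open: its post is now at about (270,220) in the side view, off the pivot end. The steel lip has drawn back too. Next is the rail.

>>> drive_tool --pt "-0.4 0 -10 52 0.07 0 0" --pt "-0.4 0 -20 104 0.15 0 -0.01" --pt "-0.4 0 -31 156 0.22 0 -0.02" --pt "-0.4 8 -41.5 208 0.3 0.006 -0.02" --pt "-0.4 8 -41.5 208.5 0.3 0.006 -0.02"

```text
time_s: 6.15
ee_pos: [0.5365, -0.2058, 0.1889]
eef_rot: [0.563, 0.428, 0.563, -0.428]
force: [0.5, -1.2, -0.8]
grip_width: 0.0599
```

>>> drive_tool --pt "-0.4 0 0 0 0 0 0"

```text
time_s: 6.28
ee_pos: [0.5355, -0.2056, 0.1878]
eef_rot: [0.562, 0.428, 0.564, -0.428]
force: [-0.4, -0.0, 1.0]
grip_width: 0.0601
```

```bash
python3 - <<'E'
from h import *
np.set_printoptions(suppress=True)
o,p,Q=tool();print(p,o['joints'],o['grip_width'],o['force'])
print(delta((.5355,-.203,.036),down(15.8)))
for n in("side","top"): cv2.imwrite(f"pics/{n}4.png",cv2.cvtColor(manip.get_image(n),cv2.COLOR_RGB2BGR))
crop(cv2.imread('pics/side4.png'),225,125,90,110,5,'pics/s4.png')
crop(cv2.imread('pics/top4.png'),235,165,100,70,8,'pics/t4.png')
E
```

```text
[ 0.53553899 -0.20563658  0.18783532] [-0.3668067   0.33998283  0.01893666  1.25213228  0.00034775  0.93258083] 0.06014248443189817 [-0.40625856 -0.02130536  0.95943727]
[151.838   0.928  -2.293  -0.004  -0.002   0.002]
```

View pics/s4.png

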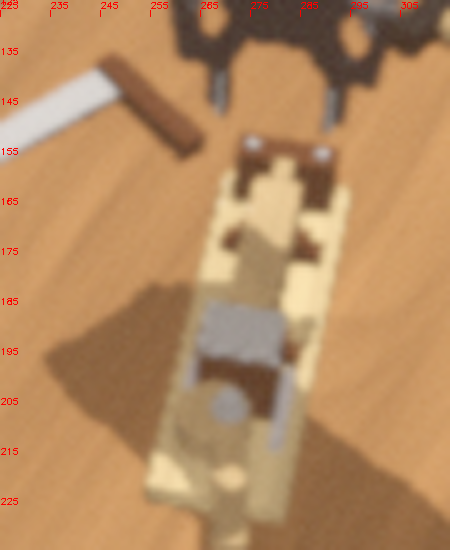

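View pics/t4.png

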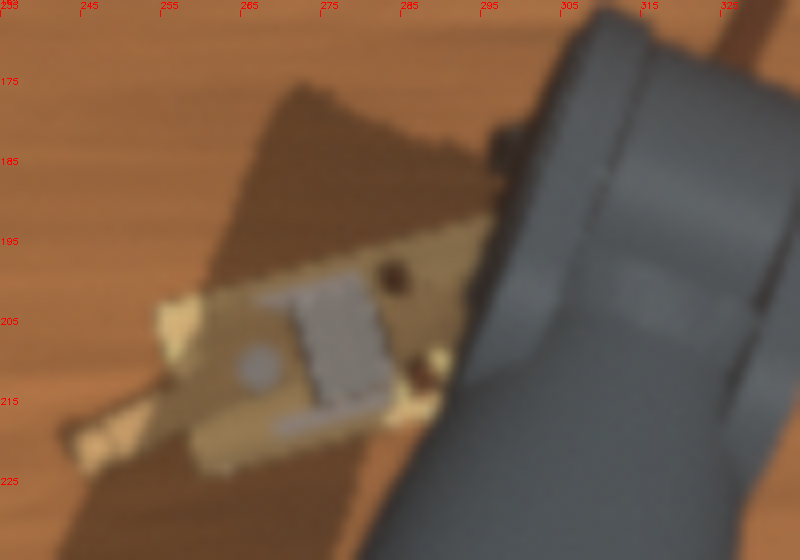

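The lever is about 100° from where it started and well open. The fingers at (218,105) and (282,110) straddle the rail line. I'll go down and close.

>>> drive_tool --pt "-0.4 50 1 -2 -0.004 0 0" --pt "-0.4 100 1 -2 -0.004 0 0" --pt "-0.4 130 1 -2 -0.004 0 0" --pt "-0.4 152 1 -2 -0.004 0 0" --pt "-0.4 152 1 -2 -0.004 0 0"

```text
time_s: 7.0
ee_pos: [0.5346, -0.2013, 0.0353]
eef_rot: [0.563, 0.426, 0.566, -0.426]
force: [0.6, 1.0, 0.7]
grip_width: 0.0599
```

>>> drive_tool --pt "1 0 0 0 0 0 0" --pt "1 0 0 0 0 0 0" --pt "1 0 0 0 0 0 0" --pt "1 0 0 0 0 0 0" --pt "1 0 0 0 0 0 0"

```text
time_s: 7.62
ee_pos: [0.5354, -0.2012, 0.0367]
eef_rot: [0.564, 0.426, 0.565, -0.426]
force: [-0.2, 2.5, 6.7]
grip_width: 0.0314
```

>>> drive_tool --pt "1 -15 0 0 0 0 0" --pt "1 -40 0 0 0 0 0" --pt "1 -80 0 0 0 0 0" --pt "1 -130 0 0 0 0 0" --pt "1 -180 0 0 0 0 0"

```text
time_s: 8.25
ee_pos: [0.5352, -0.2015, 0.2194]
eef_rot: [0.564, 0.426, 0.565, -0.426]
force: [0.2, -1.9, -1.8]
grip_width: 0.0314
```

>>> drive_tool --pt "1 0 0 0 0 0 0" --pt "1 0 0 0 0 0 0"

```text
time_s: 8.5
ee_pos: [0.5348, -0.2016, 0.2198]
eef_rot: [0.564, 0.426, 0.565, -0.426]
force: [0.3, -0.4, -1.3]
grip_width: 0.0311
```

```bash
python3 - <<'E'
from h import *
np.set_printoptions(suppress=True)
o,p,Q=tool();print(p,o['joints'],o['grip_width'],o['force'])
for n in("side","top"): cv2.imwrite(f"pics/{n}5.png",cv2.cvtColor(manip.get_image(n),cv2.COLOR_RGB2BGR))
crop(cv2.imread('pics/side5.png'),225,85,100,150,4,'pics/s5.png')
crop(cv2.imread('pics/top5.png'),235,165,100,70,8,'pics/t5.png')
E
```

```text
[ 0.53483567 -0.20156774  0.21977899] [-0.36062771  0.32343621  0.07691304  1.32581675  0.00039435  0.93220191] 0.031131334664407484 [ 0.25698967 -0.44714818 -1.33026152]
```

View pics/s5.png

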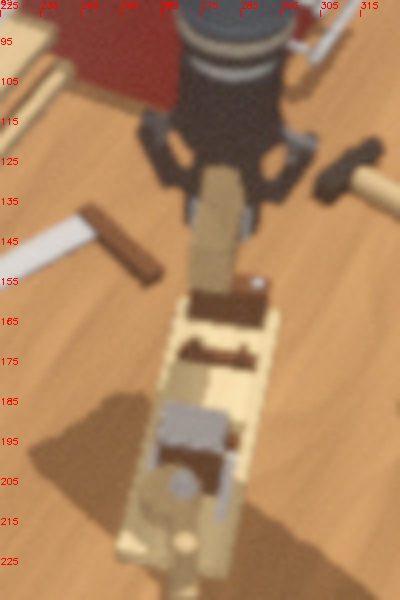

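View pics/t5.png

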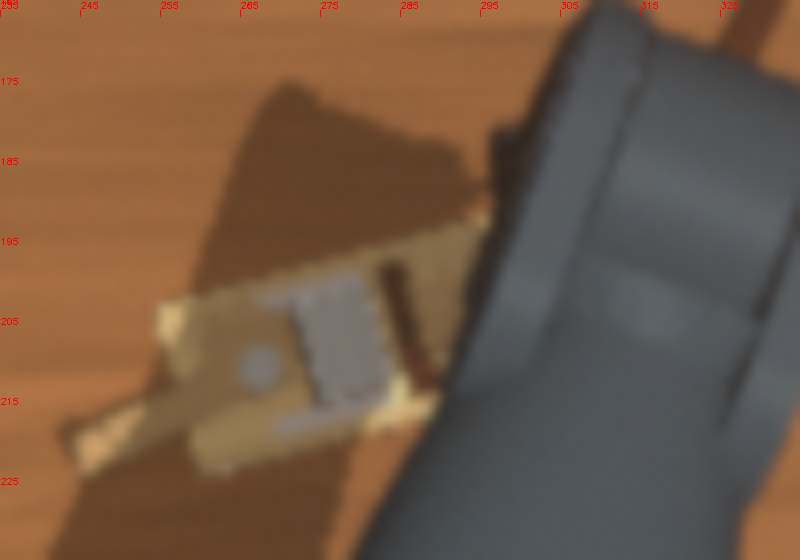

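The rail is held with the back-end face at about (275,150) and looks level. Now I'll compute the presentation pose, going first to a waypoint 60 mm short of it.

```bash
cat > goal.py <<'E'
from h import *
from scipy.spatial.transform import Slerp
np.set_printoptions(suppress=True)
yaw=np.radians(18.2);glass=np.array([.650,.2745,.293])
H=R.from_euler('ZY',[yaw,-np.radians(25)]).as_matrix()
Rg=rot(np.array([.564,.426,.565,-.426])/np.linalg.norm([.564,.426,.565,-.426]))
Rr=R.from_euler('Z',-74.2,degrees=True).as_matrix()
A=Rr.T@Rg                      # tool axes in rail frame
off=Rr.T@(np.array([.5354,-.2012,.0367])-np.array([.5355,-.203,.052])) # tool origin in rail frame
def goal(back=0,dyz=(0,0)):
    mid=glass+H@np.array([-.208-back,*dyz]);return mid+H@off,H@A
def plan(P1,R1,n):
    o,p,Q=tool();s=Slerp([0,1],R.from_matrix([Q,R1]))
    for i in range(1,n+1):
        f=i/n;print(delta(p+f*(P1-p),s(f).as_matrix()).tolist())
E
python3 - <<'E'
from goal import *
print(off,A,H); P1,R1=goal(.06);print(P1,R1);print('final',goal(0)[0])
plan(P1,R1,12)
E
```

```text
[-0.00175922  0.00039388 -0.0153    ] [[-0.00112691 -0.00209367  0.99999717]
 [-0.00085413  0.99999745  0.00209271]
 [-0.999999   -0.00085177 -0.00112869]] [[ 0.86096707 -0.31233492 -0.40147554]
 [ 0.28307157  0.94997205 -0.13199844]
 [ 0.42261826  0.          0.90630779]]
[0.42376575 0.20053259 0.16512832] [[ 0.40077168 -0.31379474  0.86076415]
 [ 0.13086792  0.9494894   0.28520777]
 [-0.90678313 -0.00165679  0.42159412]]
final [0.47542377 0.21751688 0.19048541]
[4.531, 0.341, -34.719, -0.132, -0.028, 0.029]
[9.063, 0.682, -69.439, -0.264, -0.057, 0.058]
[13.594, 1.023, -104.158, -0.396, -0.085, 0.087]
[18.125, 1.364, -138.877, -0.528, -0.114, 0.116]
[22.656, 1.706, -173.596, -0.66, -0.142, 0.145]
[27.188, 2.047, -208.316, -0.792, -0.171, 0.175]
[31.719, 2.388, -243.035, -0.924, -0.199, 0.204]
[36.25, 2.729, -277.754, -1.056, -0.228, 0.233]
[40.782, 3.07, -312.474, -1.188, -0.256, 0.262]
[45.313, 3.411, -347.193, -1.321, -0.285, 0.291]
[49.844, 3.752, -381.912, -1.453, -0.313, 0.32]
[54.375, 4.093, -416.631, -1.585, -0.342, 0.349]
```

>>> drive_tool --pt "1 0 0 -35 -0.13 -0.03 0.03" --pt "1 0 1 -70 -0.26 -0.06 0.06" --pt "1 0 1 -104 -0.4 -0.085 0.087" --pt "1 5 1 -139 -0.53 -0.115 0.115" --pt "1 10 2 -174 -0.66 -0.14 0.145"

```text
time_s: 9.22
ee_pos: [0.4871, -0.0323, 0.2073]
eef_rot: [0.737, 0.228, 0.602, -0.206]
force: [0.6, -0.9, -2.0]
grip_width: 0.0313
```

```bash
python3 - <<'E'
from goal import *
P1,R1=goal(.06);plan(P1,R1,8)
E
```

```text
[2.838, 18.581, -24.173, -0.115, -0.025, 0.025]
[5.675, 37.162, -48.346, -0.23, -0.051, 0.05]
[8.513, 55.743, -72.519, -0.345, -0.076, 0.076]
[11.35, 74.324, -96.692, -0.46, -0.102, 0.101]
[14.188, 92.905, -120.865, -0.576, -0.127, 0.126]
[17.025, 111.486, -145.038, -0.691, -0.152, 0.151]
[19.863, 130.067, -169.211, -0.806, -0.178, 0.176]
[22.7, 148.648, -193.384, -0.921, -0.203, 0.202]
```

>>> drive_tool --pt "1 3 18.5 -24 -0.115 -0.025 0.025" --pt "1 5.5 37 -48.5 -0.23 -0.05 0.05" --pt "1 8.5 55.5 -72.5 -0.345 -0.076 0.076" --pt "1 11 74.5 -96.5 -0.46 -0.1 0.1" --pt "1 14 93 -121 -0.575 -0.127 0.126"

```text
time_s: 9.85
ee_pos: [0.4461, 0.114, 0.1796]
eef_rot: [0.818, 0.032, 0.574, 0.007]
force: [-0.1, -0.4, -1.3]
grip_width: 0.0316
```

```bash
python3 - <<'E'
from goal import *
P1,R1=goal(.06);plan(P1,R1,4)
E
```

```text
[2.526, 21.229, -7.428, -0.086, -0.019, 0.019]
[5.053, 42.459, -14.857, -0.171, -0.039, 0.038]
[7.579, 63.688, -22.285, -0.257, -0.058, 0.056]
[10.106, 84.917, -29.714, -0.342, -0.078, 0.075]
```

>>> drive_tool --pt "1 2.5 21 -7.5 -0.086 -0.019 0.019" --pt "1 5 42.5 -15 -0.171 -0.039 0.038" --pt "1 7.5 63.5 -22 -0.257 -0.058 0.056" --pt "1 10 85 -29.5 -0.342 -0.078 0.075" --pt "1 10 85 -29.5 -0.342 -0.078 0.075"

```text
time_s: 10.48
ee_pos: [0.4222, 0.2007, 0.1636]
eef_rot: [0.832, -0.087, 0.532, 0.134]
force: [-0.8, -0.3, -2.9]
grip_width: 0.0314
```

>>> drive_tool --pt "1 0 0 0 0 0 0" --pt "1 0 0 0 0 0 0"

```text
time_s: 10.72
ee_pos: [0.4222, 0.2001, 0.1632]
eef_rot: [0.831, -0.087, 0.533, 0.133]
force: [-0.5, 1.2, -1.8]
grip_width: 0.0315
```

```bash
python3 - <<'E'
from goal import *
P1,R1=goal(.06);plan(P1,R1,1);plan(*goal(0),1);o,p,Q=tool();print(p,o['joints'],o['force'])
for n in("side","top"): cv2.imwrite(f"pics/{n}6.png",cv2.cvtColor(manip.get_image(n),cv2.COLOR_RGB2BGR))
crop(cv2.imread('pics/side6.png'),100,190,130,100,6,'pics/s6.png')
crop(cv2.imread('pics/top6.png'),140,120,90,100,6,'pics/t6.png')
for n in("side","top"):
    mid=p-Q@A.T@off; print(n,'pred tip',proj(n,mid+Q@A.T@[.088,0,0]),'shoulder top L/R',[proj(n,mid+Q@A.T@np.array([.06,s*.016,.024])) for s in(1,-1)])
E
```

```text
[-1.054, -0.042, 2.276, 0.0, -0.004, 0.001]
[-1.371, -0.185, 62.275, 0.0, -0.004, 0.001]
[0.42220848 0.20005702 0.16321996] [ 0.49065935 -0.10896826 -0.68753757  0.56708855 -0.07338089  0.15509002] [-0.45560954  1.24645262 -1.84477439]
side pred tip [221.25189844 253.30499815] shoulder top L/R [array([233.76336395, 258.70036513]), array([236.23745007, 247.84621852])]
top pred tip [183.1723926  210.25189726] shoulder top L/R [array([181.33200273, 220.96141836]), array([189.895255  , 218.23914313])]
```

View pics/s6.png

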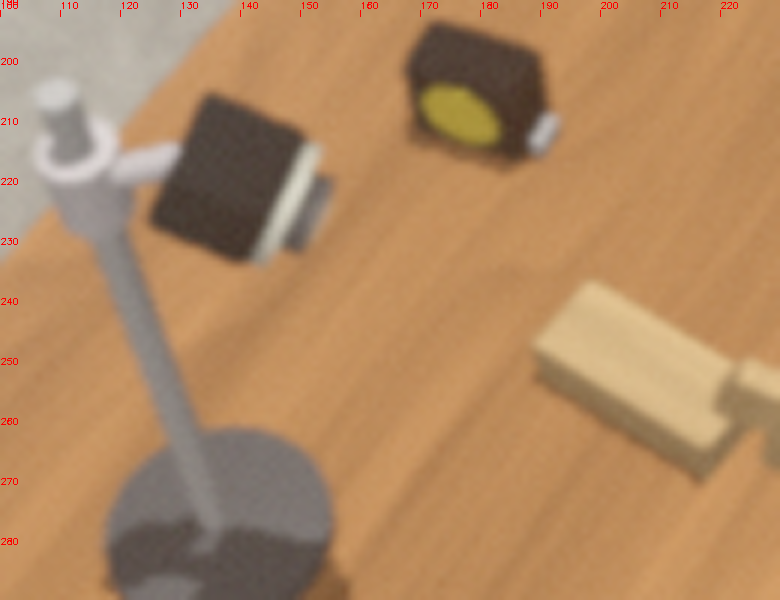

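View pics/t6.png

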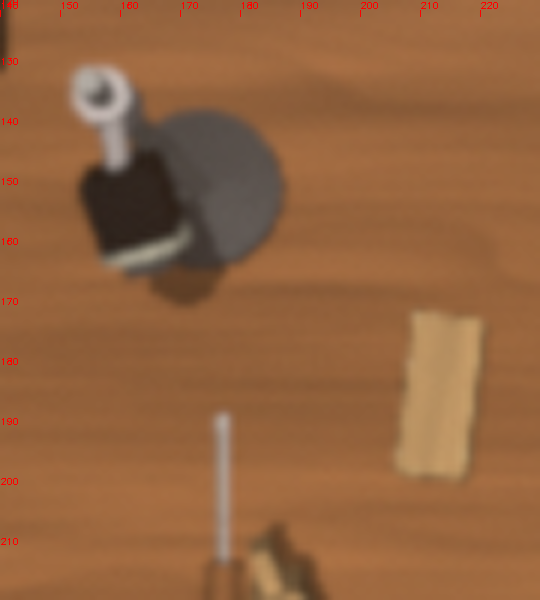

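The tenon tip appears at about (183,210) in the top view and (221,253) in the side view, matching the prediction. I'll advance 62 mm.

>>> drive_tool --pt "1 -1 0 20 0 -0.004 0" --pt "1 -1 0 40 0 -0.004 0" --pt "1 -1.5 0 55 0 -0.004 0" --pt "1 -1.5 0 62 0 -0.004 0" --pt "1 -1.5 0 62 0 -0.004 0"

```text
time_s: 11.45
ee_pos: [0.4754, 0.2176, 0.1907]
eef_rot: [0.833, -0.086, 0.531, 0.133]
force: [-0.5, 0.5, -0.9]
grip_width: 0.0313
```

>>> drive_tool --pt "1 0 0 0 0 0 0" --pt "1 0 0 0 0 0 0" --pt "1 0 0 0 0 0 0"

```text
time_s: 11.82
ee_pos: [0.4751, 0.2176, 0.1906]
eef_rot: [0.832, -0.086, 0.531, 0.133]
force: [0.7, -0.9, -1.9]
grip_width: 0.0318
```

```bash
python3 - <<'E'
from goal import *
plan(*goal(0),1);o,p,Q=tool();print(p,o['force'])
for n in("side","top"): cv2.imwrite(f"pics/{n}7.png",cv2.cvtColor(manip.get_image(n),cv2.COLOR_RGB2BGR))
crop(cv2.imread('pics/side7.png'),120,190,130,95,6,'pics/s7.png')
crop(cv2.imread('pics/top7.png'),140,120,80,110,5,'pics/t7.png')
M=Q@A.T;mid=p-M@off
print('mid',mid,'tip in head',H.T@(mid+M@[.088,0,0]-glass))
for n in("side","top"):
    print(n,'tip',proj(n,mid+M@[.088,0,0]),'tenon top corners',[proj(n,mid+M@np.array([.088,s*.006,.015])).round(1) for s in(1,-1)],'shoulder',[proj(n,mid+M@np.array([.06,s*.016,.024])).round(1) for s in(1,-1)],'axis pts',[proj(n,glass-H[:,0]*k).round(1) for k in(0,.06,.12)])
E
```

```text
[0.225, -0.159, 0.232, 0.0, 0.0, 0.001]
[0.47508353 0.21757234 0.19059161] [ 0.67848282 -0.85869719 -1.90135233]
mid [0.47057507 0.21568444 0.20520152] tip in head [-0.12023321  0.00019436  0.00023144]
side tip [198.82663531 244.07773498] tenon top corners [array([200.3, 243.4]), array([201.5, 239.4])] shoulder [array([211.1, 249.4]), array([214. , 238.6])] axis pts [array([153.3, 226. ]), array([176.3, 235.1]), array([198.7, 244. ])]
top tip [177.27512236 195.07278381] tenon top corners [array([175.5, 197. ]), array([178.7, 196. ])] shoulder [array([175.4, 205.8]), array([184.1, 203.1])] axis pts [array([165.5, 163.9]), array([171.5, 179.7]), array([177.3, 195. ])]
```

View pics/s7.png

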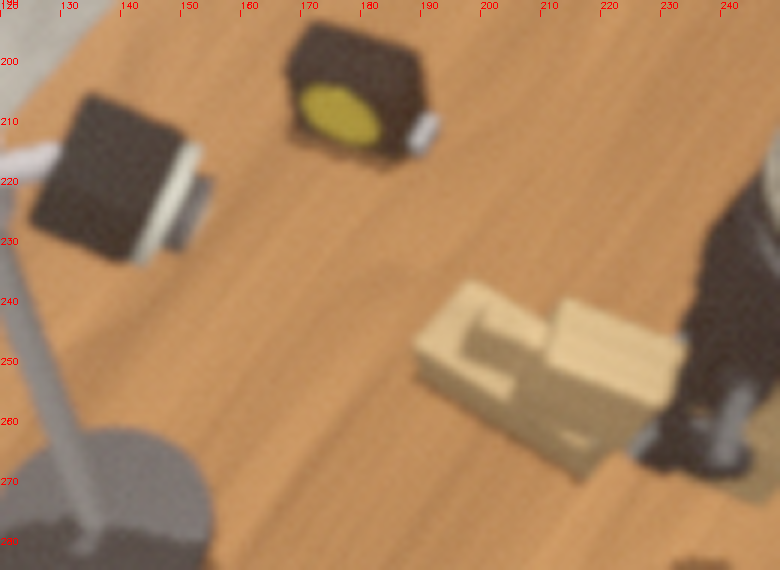

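View pics/t7.png

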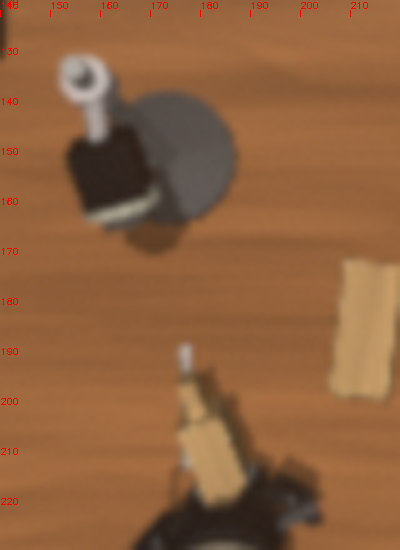

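The measured tenon corners, top (175.2,196.4) and (178.2,195.2), are within 1 px of prediction. Before handing in I'll triangulate a few points and check the lever and the other objects.

```bash
python3 - <<'E'
from goal import *
T=lambda x,y:(140+x/5-.4,120+y/5-.4)
S=lambda x,y:(120+x/6-.42,190+y/6-.42)
for k,a,b,m in [('shL',S(545,365),T(178,432),(.06,.016,.024)),('shR',S(565,298),T(222,415),(.06,-.016,.024)),('tenR',S(486,306),T(193,378),(.088,-.006,.015))]:
    X,e=tri(a,b);print(k,(H.T@(X-glass)).round(4),'want',np.array([-.208,0,0])+m,e)
a=cv2.imread('pics/top0.png');b=cv2.imread('pics/top7.png');cv2.imwrite('pics/t8.png',b)
o=manip.get_obs();print(o['qvel'],o['grip_width'])
E
```

```text
shL [-0.1488  0.0175  0.0213] want [-0.148  0.016  0.024] 0.0016503690638712334
shR [-0.1483 -0.0157  0.0208] want [-0.148 -0.016  0.024] 0.0011669166975206166
tenR [-0.1192 -0.0044  0.0106] want [-0.12  -0.006  0.015] 0.0015122904816225198
[-0.00144274  0.00067266  0.00136041  0.00082962  0.00104841 -0.00132676] 0.03145707411076084
```

View pics/t8.png

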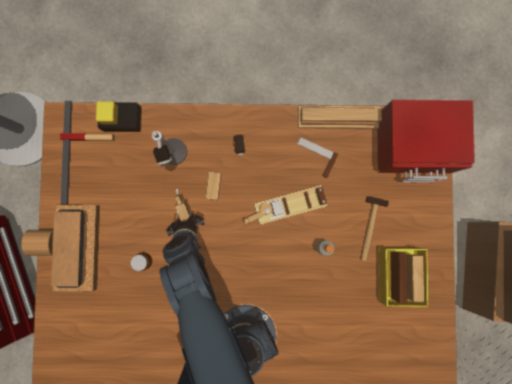

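The fixture is empty, the lever is open with its handle at about (248,219), and the bystanders are where they were. The rail measures about 3 mm low, so I'll raise it a little and hand in.

>>> drive_tool --pt "1 -3 0 0 0 0 0" --pt "1 -3 0 0 0 0 0" --pt "1 -3 0 0 0 0 0" --pt "1 -3 0 0 0 0 0" --pt "1 -3 0 0 0 0 0"

```text
time_s: 12.55
ee_pos: [0.474, 0.2172, 0.1933]
eef_rot: [0.833, -0.086, 0.531, 0.133]
force: [-0.2, -0.8, -1.1]
grip_width: 0.0312
```

```bash
python3 - <<'E'
from goal import *
o,p,Q=tool();print(p,o['grip_width'],o['time_s'],delta(*goal(0)));print(manip.job_done())
E
```

```text
[0.4740113  0.21722445 0.19334886] 0.03117003720851946 12.55 [ 3.201 -0.159  0.092  0.     0.     0.001]
the job is handed in; nothing more can be done
None
```

I swung the cam lever to its stop and lifted the rail out. It was handed in at 12.6 s, held in front of the inspection camera in the gripper; the hand-in reports no verdict.

- **Lever:** the push force rose to about 18 N with no further motion, so it is at its stop. The last top view showed it still open.
- **Tenon position:** by arm pose and estimated lens position, the tenon end was 120 mm before the glass and on its axis to within 1 mm. Triangulation from the two views agreed within 2 mm along and across the axis, but put the rail 3–4 mm low. I raised it 3 mm and took no pictures after that.
- **Angle:** my camera heading estimates ranged from 16.5° to 20°, and I used 18.2°. That leaves about 2–3° (0.05 rad) of heading uncertainty, and up to about 6 mm sideways at the tenon; both are inside the limits.
- **Grip and surroundings:** the grip was steady at 31 mm. In the last top view the fixture was empty, and I saw no sign that the camera or the other things on the bench had moved.

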